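# Square the tasting boards in their caddy

### The arm

A 6-joint arm with a two-finger parallel gripper is mounted at the origin on the work surface. World frame = base frame: x ahead of the robot, y to its left, z up, the work surface at z = 0. Lengths are in m, angles in rad, forces in N, time in s.
With the tool pointing down it reaches from about 0.375 to 0.9 m from the base axis. Payload 3.1 kg.
Tool frame: the origin (TCP) lies at the very end of the fingers, on their centre line; the grasp point (between the pads) lies 19 mm behind it; z points along the fingers, y is the line along which they close (so a half turn about z gives the same grasp; the last joint's range is limited). The gripper opens to 85 mm and grips with 20 to 120 N. Pads are 22 mm wide; open, the fingers measure 114 mm over their backs; the gripper's body (76 mm by 85 mm) begins 54 mm behind the grasp point. The pads swing forward as they close: fully open they stand 13 mm farther back than shut.
Start: joints at [-0.178, 0.527, 1.433, -0, 1.181, -0.178], TCP at [0.625, 0, 0.207] pointing down, gripper open.
Joint ranges: [-3.08, 3.08], [-0.75, 2.2], [0.22, 2.44], [-1.43, 4.57], [0, 2.65], [-2.85, 2.85]. Speed limits (rad/s): [2.79, 2.79, 3.14, 3.14, 3.14, 3.14].

### API

Orientations are given as a unit quaternion [x, y, z, w].
In Python, from station import manip, vision gives the robot as it stands.
- The arm moves only by the tool drive_tool, never from a script. Its argument "deltas" is a list that holds one entry, the list of rows, each a list of 4 numbers: the shift along the tool's x, y, z in mm, then the turn about the tool's z in rad. A call has 1 to 5 rows; each row is the pose to reach, as a shift and turn from the pose commanded when the call began, along the tool's axes at that moment; what a row does not reach only later rows make up. A row lasts 1/12 s, in which the tool goes at most 41.7 mm and 7.16 degrees, less where a joint would pass 70% of its speed; a pose out of reach is approached as far as the arm can. A call with a gripper value outside its range is refused whole. "jaw" is the finger opening in mm, from 0 to 85.4, set as the call begins (left out, the last holds). The fingers move at their own pace and stop on an object; "force" is the grip in N (left out, the last holds). Time passes only in rows, so rows that repeat a pose let the fingers close. It gives the time, the measured TCP pose, the force, the opening and the grip force at its end, in the units of the state.
- manip.sense(): the state, without advancing time (a new reading comes with each control period).
- vision.snapshot(name): name is "scene" or "side" or "wrist"; returns the picture (480x640x3 uint8, red, green, blue); there is no depth.
- vision.camera_model(name): a dict with "camera_matrix" (3x3 intrinsics, pixels), "rvec" (rotation vector, rad) and "tvec" (3), from world to camera coordinates, as OpenCV has them. Camera axes: x right, y down, z forward; pixel columns grow to the right and rows downward; lengths in m; the calibration is good to about 2 mm. A picture is of the moment at which its call begins: read the wrist's pose just before it. camera_model takes no time and is no camera call; for the wrist camera it gives the pose at the moment of the call.
- manip.sign_off(): hands the job in; it is judged then, once.
The state is a dict: "t": time; "q": joint angles; "qd": joint speeds; "tau": joint torques, N m; "tcp_pos": TCP position; "tool_rot": TCP orientation; "force": force on the tool from outside, world axes, zero at the start; "ft_torque": the same for the moment, N m; "finger_gap": opening from 0.0 (shut) to 1.0 (fully open); "gripper_force": force on a finger pad.
Only numpy, scipy, OpenCV 4.12 (cv2) and the standard library are available. Lean on these libraries where they do the work, as an engineer would, in place of code of your own. Each camera call takes 0.05 s, during which the arm holds its last target. There are 200 camera calls.

### The job

Tidy the four small stone tasting boards on the bakery counter: without lifting any board off the stack, tap it from the caddy's two open sides until every board sits flush against both fences of the caddy and all the edges line up. Then swing the red keeper bar over the stack as far as it goes, and leave the boards squared. Do not disturb the loaf, the jam jar or the mug.

Things in the scene. Friction and masses are not known exactly. Their poses are not given: they have to be found in the camera images.
- caddy: Fixed green board caddy. Origin: on the counter, below the centre of a squared board; z up. The block under the boards (top z=16 mm) spans x -45 to +70, y -35 to +61 mm, so boards overhang it on the open sides. Fences stand at its +x and +y sides; -x and -y are open: boards are tapped towards +x and +y. Squared boards have x=0, y=0, no yaw in the caddy's frame.
- far_fence (a point): Middle of the top inner edge of the caddy's far fence, at x=+60, y=+6, z=58 mm in the caddy's frame. The upright inner face lies across the caddy's x; the fence is 110 mm long, 10 mm thick, its top 42 mm above the block.
- left_fence (a point): Middle of the top inner edge of the caddy's left fence, at x=0, y=+45, z=58 mm in the caddy's frame. The upright inner face lies across the caddy's y; the fence is 120 mm long, 16 mm thick, its top 42 mm above the block.
- board1: Loose polished stone tasting board, 120 x 90 x 10 mm (x, y, z), about 290 g, number 1 from the bottom of the stack of four (dark slate). Origin: centre of its underside, z=16 mm above the counter as stacked. It starts shifted 10 to 30 mm off both fences and skewed by up to 0.15 rad; slippery (friction about 0.22).
- board2: Loose polished stone tasting board, 120 x 90 x 10 mm (x, y, z), about 290 g, number 2 from the bottom of the stack of four (white marble). Origin: centre of its underside, z=26 mm above the counter as stacked. It starts shifted 10 to 30 mm off both fences and skewed by up to 0.15 rad; slippery (friction about 0.22).
- board3: Loose polished stone tasting board, 120 x 90 x 10 mm (x, y, z), about 290 g, number 3 from the bottom of the stack of four (dark slate). Origin: centre of its underside, z=36 mm above the counter as stacked. It starts shifted 10 to 30 mm off both fences and skewed by up to 0.15 rad; slippery (friction about 0.22).
- board4: Loose polished stone tasting board, 120 x 90 x 10 mm (x, y, z), about 290 g, number 4 from the bottom of the stack of four (white marble, dark ear-of-wheat mark on top). Origin: centre of its underside, z=46 mm above the counter as stacked. It starts shifted 10 to 30 mm off both fences and skewed by up to 0.15 rad; slippery (friction about 0.22).
- keeper (a joint): Swing of the red keeper bar about its upright pivot on the left fence. Radians: 0 = parked; grows clockwise seen from above; the bar points at angle (0.35 - value), counter-clockwise from the caddy's +x; at 1.92 it meets its stop, straight across the stack, pointing to the caddy's -y. Starts at 0 to 0.6. Stiff hinge, stays where left; about 1 N at 55 mm from the pivot moves it.
- keeper_pivot (a point): Point on the keeper's vertical pivot axis at half the bar's height (68 mm above the counter); in the caddy's frame x=0, y=+53, z=68 mm. The level bar is 16 mm wide, reaches 106 mm beyond the pivot and 12 mm behind it, and lies from z=63 to 73 mm, clear above the stack (top at z=56 mm).
- keeper_peg (a point): Middle of the upright brass peg on the keeper bar, 94 mm from the pivot: 14 mm diameter, from z=73 to 93 mm above the counter. The peg can be pushed or pinched.
- loaf: Bystander: crusty bread loaf, 200 mm long along its x, 80 mm wide and high, origin at the centre of its underside.
- jam: Bystander: amber jam jar, 62 mm diameter, 85 mm high, origin at the centre of its underside.
- mug: Bystander: blue mug, 80 mm diameter, 90 mm high, handle at its +y, origin at the centre of its underside.
Things that resemble listed ones, but are neither listed nor needed, are in the scene too. Leave any purple or turquoise look-alike of the board1 alone.

How it is judged:
By the outcome, as a careful person would: the job done as asked, in the order asked, and still so for the second after the job is handed in, with the robot touching nothing.
It also fails if it takes over 67 s, if anything falls off the work surface, if the arm or the gripper's body presses on something with over 40 N, if the wrist force passes 120 N, or if a joint passes its speed limit or range.

## Working session

There is one attempt and no reset: what is moved stays moved. The work goes in short steps, Python scripts to look and compute and a tool call to move; the robot and the scene stay as the last step left them, time stands still between calls to the robot, and variables do not carry over. Pictures are saved under pics/ and viewed, at most 10 in all, crops included, and the job is handed in when it is done.

Besides the shell and the picture viewer there is one more tool, called after ">>>" as name(argument=value, ...), one argument or row to a line, values as JSON. drive_tool: Moves the arm, as the interface text tells. Its arguments: {"type":"object","properties":{"deltas":{"type":"array"},"jaw":{"type":"number"},"force":{"type":"number"}},"required":["deltas"]}

```bash
mkdir -p pics; python3 - <<'E'
from station import manip, vision
import cv2
for n in ("scene","side"):
    cv2.imwrite(f"pics/{n}0.png", vision.snapshot(n)[:,:,::-1])
    print(n,{k:__import__('numpy').round(v,4).tolist() for k,v in vision.camera_model(n).items()})
s=manip.sense();print(s["t"],s["tcp_pos"],s["tool_rot"])
E
```

```text
scene {'camera_matrix': [[496.7223, 0.0, 321.7188], [0.0, 496.7223, 239.7476], [0.0, 0.0, 1.0]], 'rvec': [2.333, 0.7631, -0.2668], 'tvec': [-0.428, -0.162, 1.2035]}
side {'camera_matrix': [[454.1847, 0.0, 322.121], [0.0, 454.1847, 236.225], [0.0, 0.0, 1.0]], 'rvec': [2.3418, -0.2415, 0.1021], 'tvec': [-0.5058, 0.1641, 1.0879]}
0.1 [6.24331211e-01 1.51685718e-04 2.06145741e-01] [ 7.07103153e-01  7.07109779e-01 -5.35570513e-04 -7.78017327e-04]
```

View pics/scene0.png

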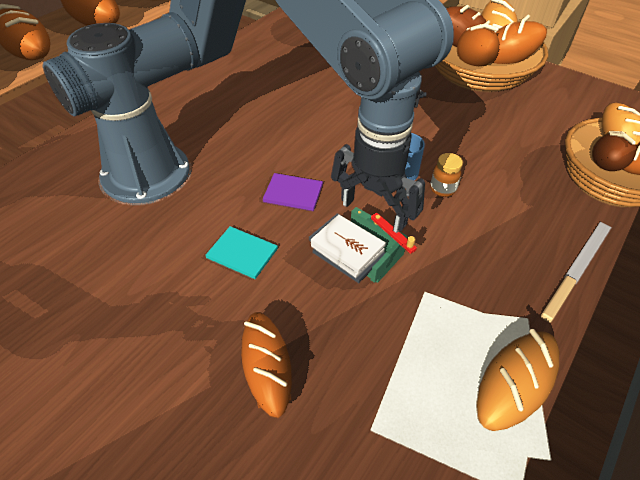

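View pics/side0.png

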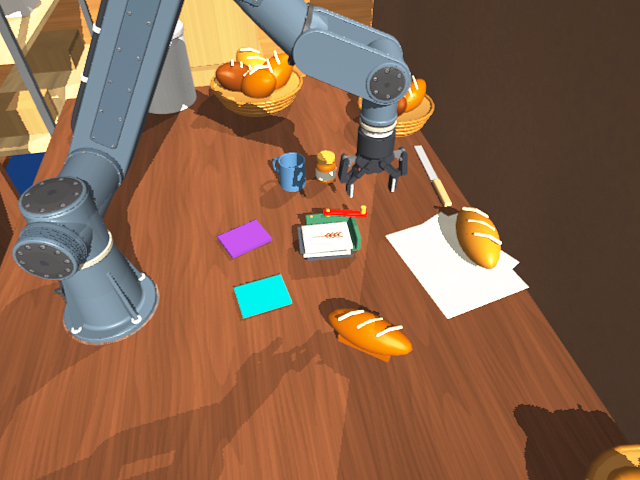

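The stack with the wheat mark sits in the green caddy: scene (350,243), side (328,238). The purple (293,191) and turquoise (242,251) boards in the scene picture are look-alikes lying flat with no caddy, so I'll leave them alone. The crops below should confirm this.

```bash
python3 - <<'E'
import cv2,numpy as np
a=cv2.imread("pics/scene0.png")[190:290,295:435]; b=cv2.imread("pics/side0.png")[195:270,285:385]
a=cv2.resize(a,(800,571),interpolation=cv2.INTER_CUBIC); b=cv2.resize(b,(800,600),interpolation=cv2.INTER_CUBIC)
cv2.imwrite("pics/sc.png",a);cv2.imwrite("pics/sd.png",b)
E
```

```text
(no output)
```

View pics/sc.png

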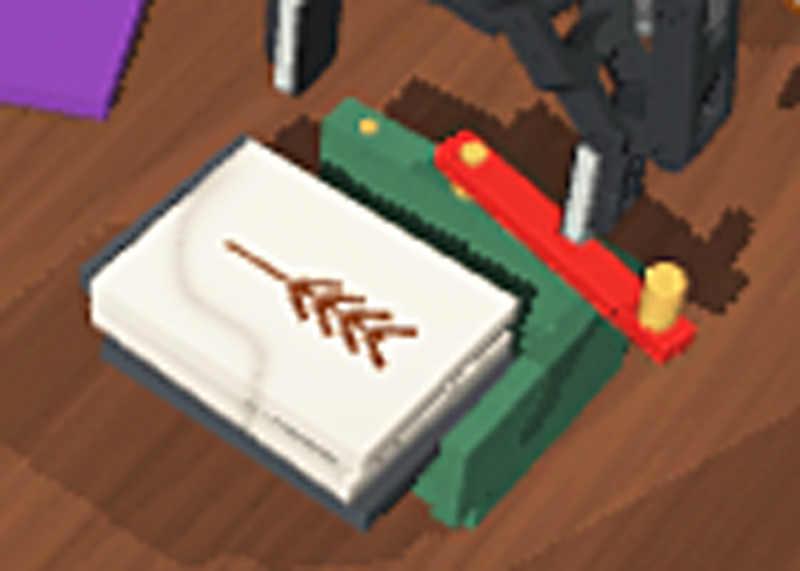

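View pics/sd.png

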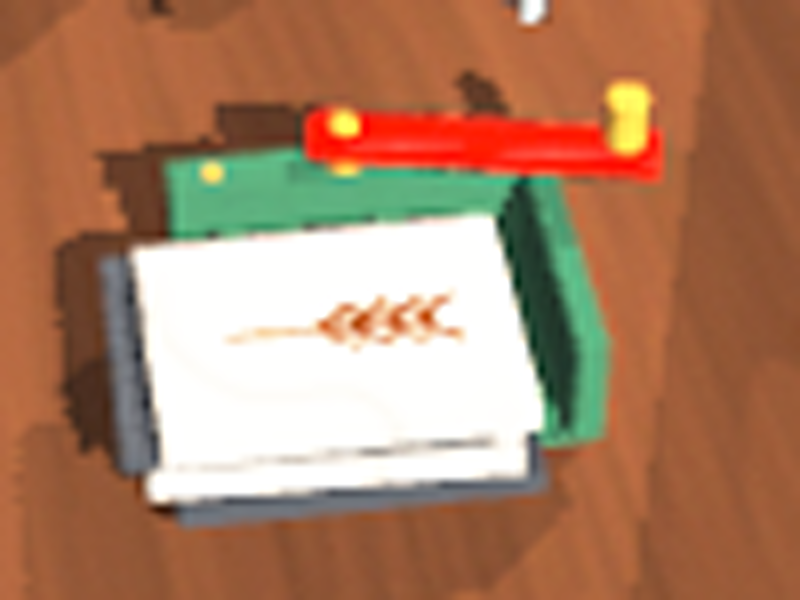

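Both pictures agree. The stack is in the green caddy: dark slate at the bottom, white marble with the wheat mark on top. The keeper is parked, with the brass peg at crop (664,275) in the scene and (630,92) in the side. Next I'll fit the caddy, keeper and top board, and check the fit with an overlay.

```bash
cat > h.py <<'E'
import numpy as np,cv2
from scipy.optimize import least_squares
from station import manip,vision
M={n:vision.camera_model(n) for n in("scene","side")}
def proj(n,P,m=None):
    m=m or M[n]
    return cv2.projectPoints(np.array(P,float).reshape(-1,1,3),np.array(m["rvec"],float),np.array(m["tvec"],float),np.array(m["camera_matrix"]),None)[0][:,0]
def uncrop(n,p):
    p=np.array(p,float)
    return p*.175+[295-.41,190-.41] if n=="scene" else p*.125+[285-.44,195-.44]
def T(c,P):
    P=np.atleast_2d(np.array(P,float)); s,k=np.sin(c[2]),np.cos(c[2])
    return np.c_[c[0]+k*P[:,0]-s*P[:,1],c[1]+s*P[:,0]+k*P[:,1],P[:,2]]
def plane(n,uv,z,m=None):
    m=m or M[n];R=cv2.Rodrigues(np.array(m["rvec"],float))[0];t=np.array(m["tvec"],float).ravel()
    d=R.T@np.linalg.solve(np.array(m["camera_matrix"]),[uv[0],uv[1],1]);o=-R.T@t
    return o+d*(z-o[2])/d[2]
E
python3 - <<'E'
from h import *
P={"pivtop":(.073,dict(scene=(473,155),side=(345,125))),"peg":(.093,dict(scene=(666,272),side=(630,92))),
"LFout":(.058,dict(scene=(350,98),side=(165,160))),
"b4a":(.056,dict(scene=(248,138),side=(132,250))),"b4b":(.056,dict(scene=(520,300),side=(493,213))),
"b4c":(.056,dict(scene=(348,492),side=(545,430))),"b4d":(.056,dict(scene=(90,290),side=(160,470)))}
W={}
for k,(z,d) in P.items():
    r=[plane(n,uncrop(n,d[n]),z) for n in d];W[k]=np.mean(r,0);print(k,np.round(r,4).tolist())
b=[W["b4"+c] for c in"abcd"]
print("sides",[np.linalg.norm(b[i]-b[i-1]).round(4) for i in range(4)])
# caddy from pivot + LFout corner
a=W["pivtop"][:2];l=W["LFout"][:2];v=l-a; yaw=np.arctan2(v[1],v[0])-np.arctan2(8,-60)
yaw=(yaw+np.pi)%(2*np.pi)-np.pi
print("yaw",yaw,"dist",np.linalg.norm(v))
R=np.array([[np.cos(yaw),-np.sin(yaw)],[np.sin(yaw),np.cos(yaw)]])
c=[*(a-R@[0,.053]),yaw];print("caddy",c)
for k in b:print((R.T@(k[:2]-c[:2])*1000).round(1))
g=W["peg"][:2]-a;print("keeper",.35-(np.arctan2(g[1],g[0])-yaw),np.linalg.norm(g))
E
```

```text
pivtop [[0.5602, 0.1498, 0.073], [0.5627, 0.1475, 0.073]]
peg [[0.6493, 0.1256, 0.093], [0.6536, 0.1224, 0.093]]
LFout [[0.5017, 0.16, 0.058], [0.503, 0.159, 0.058]]
b4a [[0.4819, 0.1221, 0.056], [0.4847, 0.1197, 0.056]]
b4b [[0.6031, 0.1148, 0.056], [0.606, 0.1129, 0.056]]
b4c [[0.6006, 0.0094, 0.056], [0.5978, 0.012, 0.056]]
b4d [[0.4792, 0.0288, 0.056], [0.4761, 0.0197, 0.056]]
sides [np.float64(0.0968), np.float64(0.1215), np.float64(0.1033), np.float64(0.1223)]
yaw -0.04893712361739855 dist 0.06008453979828668
caddy [np.float64(0.5588442567135773), np.float64(0.09571584493651852), np.float64(-0.04893712361739855)]
[-76.7  21.5]
[44.8 20.4]
[ 44.5 -82.9]
[-77.6 -75.3]
keeper 0.5686242101008248 0.09334663972827274
```

>>> drive_tool(
  deltas=[
    [[20, -20, -20, 0], [45, -45, -40, 0], [70, -70, -60, 0], [80, -80, -70, 0], [80, -80, -70, 0]],
  ],
  jaw=50,
)

```text
t: 0.52
tcp_pos: [0.5436, 0.0823, 0.2794]
tool_rot: [0.706, 0.708, 0.001, 0.001]
force: [0.1, -0.8, 0.5]
finger_gap: 0.589
gripper_force: 0.0
```

```bash
python3 - <<'E'
from h import *
import json
s=manip.sense();m=vision.camera_model("wrist");im=vision.snapshot("wrist")
json.dump({k:np.array(v).tolist() for k,v in m.items()},open("w1.json","w"))
print(s["t"],s["tcp_pos"],s["tool_rot"])
cv2.imwrite("pics/w1raw.png",im[:,:,::-1]); im=im[:,:,::-1].copy()
c=[.5588,.0957,-.049]
def poly(P):
    p=proj(None,T(c,np.array(P)/1000),m);cv2.polylines(im,[np.int32(p*8)],True,(255,0,255),1,cv2.LINE_AA,3)
poly([[-60,45,58],[60,45,58],[60,61,58],[-60,61,58]]);poly([[60,-49,58],[70,-49,58],[70,61,58],[60,61,58]])
poly([[-60,-45,16],[60,-45,16],[60,45,16],[-60,45,16]])
cv2.imwrite("pics/w1.png",im)
E
```

```text
0.5167 [0.54363794 0.08230352 0.27944985] [0.70596576 0.70824443 0.00119287 0.0008608 ]
```

View pics/w1.png

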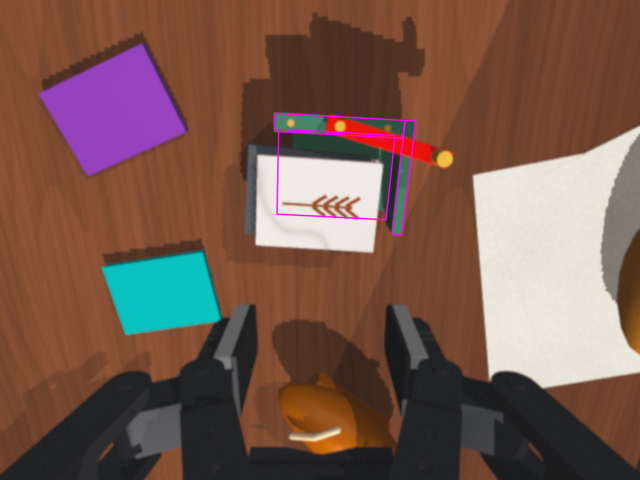

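The overlay matches both fences and the keeper pivot in the wrist view. Top board corners are (257,153), (383,162), (374,252) and (256,245). The bottom slate sticks out at left to (247,235), and the loaf tip is at (325,372).

```bash
python3 - <<'E'
from h import *
import json
m=json.load(open("w1.json"));c=np.array([.5588,.0957,-.049]);k,s=np.cos(c[2]),np.sin(c[2])
def loc(uv,z):
    w=plane(None,uv,z,m);d=w[:2]-c[:2];return np.round([k*d[0]+s*d[1],-s*d[0]+k*d[1]],4)*1000
for n,uv,z in [("b4",(257,153),.056),("b4",(383,162),.056),("b4",(374,252),.056),("b4",(256,245),.056),("dark bl",(246,234),.026),("dark tl",(249,145),.026),("dark blo z46",(246,234),.046),("loaf",(325,372),.04),("pegtop",(446,157),.093),("LFout",(275,113),.058),("FF",(403,236),.058)]:
    print(n,loc(uv,z),plane(None,uv,z,m).round(3))
R=cv2.Rodrigues(np.array(m["rvec"]))[0];print("cam",-R.T@np.ravel(m["tvec"]))
E
```

```text
b4 [-75.9  23.7] [0.484 0.123 0.056]
b4 [44.3 21.6] [0.604 0.115 0.056]
b4 [ 44.4 -69.8] [0.6   0.024 0.056]
b4 [-76.5 -68.6] [0.479 0.031 0.056]
dark bl [-91.8 -66.9] [0.464 0.033 0.026]
dark tl [-88.4  27.9] [0.472 0.128 0.026]
dark blo z46 [-88.4 -60.5] [0.468 0.04  0.046]
loaf [   3.3 -228.9] [ 0.551 -0.133  0.04 ]
pegtop [92.1 33. ] [0.652 0.124 0.093]
LFout [-59.3  60.8] [0.503 0.159 0.058]
FF [ 71.6 -50.5] [0.628 0.042 0.058]
cam [0.54346834 0.16335296 0.445347  ]
```

>>> drive_tool(
  deltas=[
    [[0, -25, 0, -0.12], [0, -55, 0, -0.24], [-2, -85, 0, -0.36], [-3, -106, 0, -0.48], [-3, -106, 0, -0.6]],
  ],
)

```text
t: 0.98
tcp_pos: [0.4345, 0.0763, 0.2754]
tool_rot: [0.464, 0.886, -0.002, -0.003]
force: [-0.7, -0.1, -0.4]
finger_gap: 0.583
gripper_force: 0.0
```

>>> drive_tool(
  deltas=[
    [[0, 0, 0, -0.12], [0, 0, 0, -0.24], [0, 0, 0, -0.36], [0, 0, 0, -0.48], [0, 0, 0, -0.6]],
  ],
)

```text
t: 1.4
tcp_pos: [0.4398, 0.0758, 0.2759]
tool_rot: [0.182, 0.983, -0.0, -0.001]
force: [-0.1, 0.0, 0.3]
finger_gap: 0.585
gripper_force: 0.0
```

>>> drive_tool(
  deltas=[
    [[0, 0, 30, -0.12], [0, 0, 65, -0.24], [0, 0, 100, -0.319], [0, 0, 140, -0.319], [0, 0, 150, -0.319]],
  ],
)

```text
t: 1.82
tcp_pos: [0.436, 0.076, 0.1215]
tool_rot: [0.026, 1.0, 0.0, -0.005]
force: [-0.4, -0.2, 0.8]
finger_gap: 0.587
gripper_force: 0.0
```

>>> drive_tool(
  deltas=[
    [[0, 3, 40, 0], [0, 3, 80, 0], [0, 3, 105, 0], [0, 3, 116, 0], [0, 3, 116, 0]],
  ],
)

```text
t: 2.23
tcp_pos: [0.4377, 0.0791, 0.0072]
tool_rot: [0.026, 1.0, 0.0, -0.003]
force: [1.1, -0.1, -0.2]
finger_gap: 0.587
gripper_force: 0.0
```

>>> drive_tool(
  deltas=[
    [[-3, 0, 0, 0], [-6, 0, 0, 0], [-10, 0, 0, 0], [-14, 0, 0, 0], [-17, 0, 0, 0]],
  ],
)

```text
t: 2.65
tcp_pos: [0.4576, 0.079, 0.012]
tool_rot: [0.026, 1.0, -0.0, 0.001]
force: [-1.9, -0.3, 0.3]
finger_gap: 0.588
gripper_force: 0.5
```

>>> drive_tool(
  deltas=[
    [[0, 0, 2, 0], [0, 0, 2, 0]],
  ],
)

```text
t: 2.82
tcp_pos: [0.4567, 0.0792, 0.0093]
tool_rot: [0.026, 1.0, -0.0, 0.001]
force: [-0.4, -0.4, 0.5]
finger_gap: 0.583
gripper_force: 0.0
```

>>> drive_tool(
  deltas=[
    [[-2, 0, 3, 0], [-4, 0, 4, 0], [-6, 0, 4, 0], [-8, 0, 4, 0], [-10, 0, 4, 0]],
  ],
)

```text
t: 3.23
tcp_pos: [0.4657, 0.0787, 0.0048]
tool_rot: [0.026, 1.0, 0.0, -0.001]
force: [-1.7, 0.6, -0.3]
finger_gap: 0.585
gripper_force: 0.7
```

>>> drive_tool(
  deltas=[
    [[-2, 0, 0, 0], [-4, 0, 0, 0], [-6, 0, 0, 0], [-8, 0, 0, 0], [-10, 0, 0, 0]],
  ],
)

```text
t: 3.65
tcp_pos: [0.4756, 0.0782, 0.0049]
tool_rot: [0.026, 1.0, 0.0, -0.001]
force: [-2.7, 0.3, -0.8]
finger_gap: 0.592
gripper_force: 1.5
```

>>> drive_tool(
  deltas=[
    [[-1.5, 0, 0, 0], [-3, 0, 0, 0], [-4.5, 0, 0, 0], [-6, 0, 0, 0], [-7.5, 0, 0, 0]],
  ],
)

```text
t: 4.07
tcp_pos: [0.4832, 0.0777, 0.005]
tool_rot: [0.026, 1.0, 0.0, -0.001]
force: [-6.0, -0.1, 0.5]
finger_gap: 0.586
gripper_force: 2.8
```

>>> drive_tool(
  deltas=[
    [[-0.5, 0, 0, 0], [-1, 0, 0, 0], [-1.5, 0, 0, 0], [-2, 0, 0, 0], [-2, 0, 0, 0]],
  ],
)

```text
t: 4.48
tcp_pos: [0.4832, 0.0777, 0.0049]
tool_rot: [0.026, 1.0, 0.0, -0.002]
force: [-5.6, -0.3, 2.1]
finger_gap: 0.587
gripper_force: 3.0
```

>>> drive_tool(
  deltas=[
    [[-1, 0, 0, 0], [-2, 0, 0, 0], [-3, 0, 0, 0], [-3, 0, 0, 0]],
  ],
)

```text
t: 4.82
tcp_pos: [0.4844, 0.0775, 0.0047]
tool_rot: [0.026, 1.0, -0.0, -0.004]
force: [-8.4, -1.8, 2.5]
finger_gap: 0.582
gripper_force: 4.1
```

```bash
python3 - <<'E'
from h import *
im={n:vision.snapshot(n)[:,:,::-1] for n in("scene","side","wrist")}
a=cv2.resize(im["scene"][190:290,305:435],(400,308),interpolation=cv2.INTER_CUBIC)
b=cv2.resize(im["side"][195:270,285:385],(400,300),interpolation=cv2.INTER_CUBIC)
m=vision.camera_model("wrist");w=im["wrist"].copy()
for z in(16,56):
    p=proj(None,T([.5588,.0957,-.049],np.array([[-60,-45,z],[60,-45,z],[60,45,z],[-60,45,z]])/1000),m);cv2.polylines(w,[np.int32(p*8)],True,(255,0,255),1,cv2.LINE_AA,3)
w=cv2.resize(w,(400,300));o=np.zeros((600,800,3),np.uint8)
o[:300,:400]=a[:300];o[:300,400:]=b;o[300:,:400]=w
cv2.imwrite("pics/m2.png",o)
s=manip.sense();print(s["tcp_pos"],s["force"],s["tau"])
E
```

```text
[0.48434232 0.07748023 0.00470562] [-9.68181847 -1.5616648   2.59243403] [  0.3578603  -40.29248714 -10.8024466    0.2224225   -2.29154192
  -0.14953773]
```

View pics/m2.png

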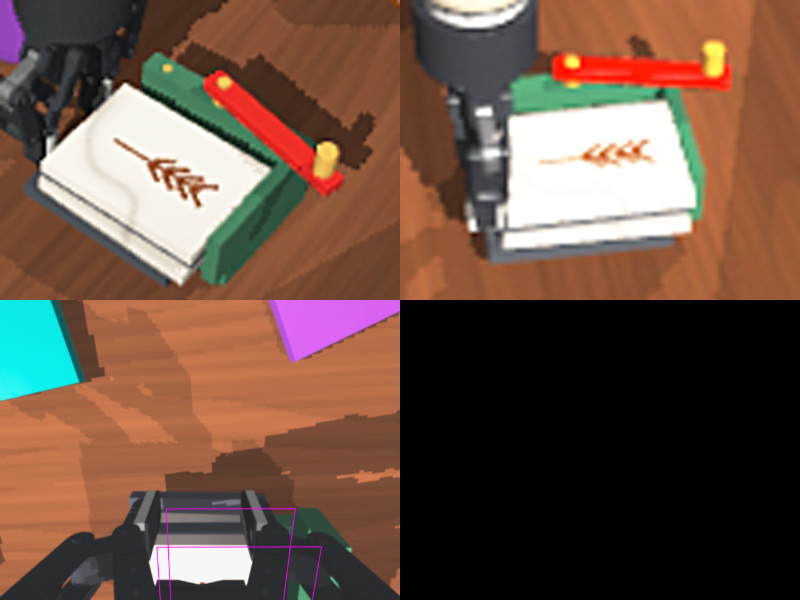

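The tool pushes from the -x side. In the side panel, the bottom slate's front edge runs from (487,262) to (672,245), while the white board above it ends at (692,232). I'll work out how far the slate lags.

```bash
python3 - <<'E'
from h import *
c=np.array([.5588,.0957,-.049]);k,s=np.cos(c[2]),np.sin(c[2])
def loc(n,uv,z):
    uv=(285+(uv[0]-400)/4-.4,195+uv[1]/4-.4) if n=="side" else (305+uv[0]*.325-.34,190+uv[1]*.325-.34)
    w=plane(n,uv,z);d=w[:2]-c[:2];return (np.array([k*d[0]+s*d[1],-s*d[0]+k*d[1]])*1000).round(1)
for a in [("side",(488,262),.016),("side",(672,246),.016),("side",(672,238),.026),("side",(503,248),.026),("side",(692,233),.026),("side",(692,210),.056),("side",(505,228),.056),("side",(670,102),.056),("side",(507,117),.056),("scene",(38,178),.026),("scene",(172,284),.016),("scene",(185,281),.026),("scene",(125,84),.056),("scene",(270,165),.056),("scene",(42,158),.056),("scene",(182,262),.056),("scene",(27,190),.016)]: print(a,loc(*a))
E
```

```text
('side', (488, 262), 0.016) [-73.  -67.2]
('side', (672, 246), 0.016) [ 46.8 -71.9]
('side', (672, 238), 0.026) [ 45.9 -74. ]
('side', (503, 248), 0.026) [-62.9 -65.7]
('side', (692, 233), 0.026) [ 59.6 -71.6]
('side', (692, 210), 0.056) [ 56.2 -79.4]
('side', (505, 228), 0.056) [-62.6 -76.6]
('side', (670, 102), 0.056) [62.8 21.2]
('side', (507, 117), 0.056) [-47.2  23.6]
('scene', (38, 178), 0.026) [-69.7 -57.5]
('scene', (172, 284), 0.016) [ 47.3 -64.9]
('scene', (185, 281), 0.026) [ 56.  -64.1]
('scene', (125, 84), 0.056) [-60.7  25. ]
('scene', (270, 165), 0.056) [55.7 27.4]
('scene', (42, 158), 0.056) [-62.8 -62. ]
('scene', (182, 262), 0.056) [ 57.  -72.5]
('scene', (27, 190), 0.016) [-74.  -63.9]
```

Boards 2–4 are nearly at the far fence, but board 1 lags about 13 mm because the part-open fingertips rode above it. I'll back off and shut the fingers, which lowers the tips to the TCP, then push again.

>>> drive_tool(
  deltas=[
    [[10, 0, 0, 0], [20, 0, 0, 0], [40, 0, 0, 0], [40, 0, 0, 0]],
  ],
  jaw=0,
)

```text
t: 5.3
tcp_pos: [0.4446, 0.08, 0.0052]
tool_rot: [0.026, 1.0, 0.0, -0.002]
force: [-0.8, -0.4, 0.2]
finger_gap: 0.018
gripper_force: 0.0
```

>>> drive_tool(
  deltas=[
    [[0, 0, 0, 0], [0, 0, 0, 0], [0, 0, 0, 0], [0, 0, 0, 0]],
  ],
)

```text
t: 5.63
tcp_pos: [0.4504, 0.0794, 0.0051]
tool_rot: [0.026, 1.0, -0.0, 0.001]
force: [-0.3, 0.0, -0.0]
finger_gap: -0.001
gripper_force: 0.0
```

>>> drive_tool(
  deltas=[
    [[-5, 0, 0, 0], [-10, 0, 0, 0], [-15, 0, 0, 0], [-20, 0, 0, 0], [-22, 0, 0, 0]],
  ],
)

```text
t: 6.05
tcp_pos: [0.4724, 0.0782, 0.005]
tool_rot: [0.026, 1.0, -0.0, 0.001]
force: [0.3, 0.3, 1.0]
finger_gap: -0.0
gripper_force: 0.0
```

>>> drive_tool(
  deltas=[
    [[-2, 0, 0, 0], [-4, 0, 0, 0], [-6, 0, 0, 0], [-8, 0, 0, 0], [-10, 0, 0, 0]],
  ],
)

```text
t: 6.47
tcp_pos: [0.4806, 0.0779, 0.005]
tool_rot: [0.026, 1.0, 0.0, -0.0]
force: [0.3, 0.0, 0.3]
finger_gap: -0.004
gripper_force: 0.0
```

>>> drive_tool(
  deltas=[
    [[-1, 0, 0, 0], [-2, 0, 0, 0], [-3, 0, 0, 0], [-4, 0, 0, 0], [-4, 0, 0, 0]],
  ],
)

```text
t: 6.88
tcp_pos: [0.4849, 0.0776, 0.005]
tool_rot: [0.026, 1.0, -0.0, 0.0]
force: [-1.0, 1.2, 0.3]
finger_gap: -0.002
gripper_force: 0.0
```

>>> drive_tool(
  deltas=[
    [[-1, 0, 0, 0], [-2, 0, 0, 0], [-3, 0, 0, 0], [-4, 0, 0, 0], [-4, 0, 0, 0]],
  ],
)

```text
t: 7.3
tcp_pos: [0.4851, 0.0778, 0.0046]
tool_rot: [0.026, 1.0, 0.0, -0.004]
force: [-5.2, 0.4, 2.9]
finger_gap: 0.001
gripper_force: 2.7
```

```bash
python3 - <<'E'
from h import *
im={n:vision.snapshot(n)[:,:,::-1] for n in("scene","side")}
a=cv2.resize(im["scene"][200:290,315:415],(444,400),interpolation=cv2.INTER_CUBIC)
b=cv2.resize(im["side"][205:265,295:365],(700,600),interpolation=cv2.INTER_CUBIC)
a=cv2.resize(im["scene"][205:285,305:405],(750,600),interpolation=cv2.INTER_CUBIC)
o=np.zeros((600,800,3),np.uint8);o[:300,:375]=cv2.resize(a,(375,300));o[:350,375:783]=cv2.resize(b,(408,350))
w=vision.snapshot("wrist")[300:,150:490,::-1];o[380:,375:]=cv2.resize(w,(425,220))
cv2.imwrite("pics/m3.png",o)
s=manip.sense();print(s["tcp_pos"],s["force"])
E
```

```text
[0.48506613 0.07775994 0.00464297] [-5.21659833  0.16266884  1.82578035]
```

View pics/m3.png

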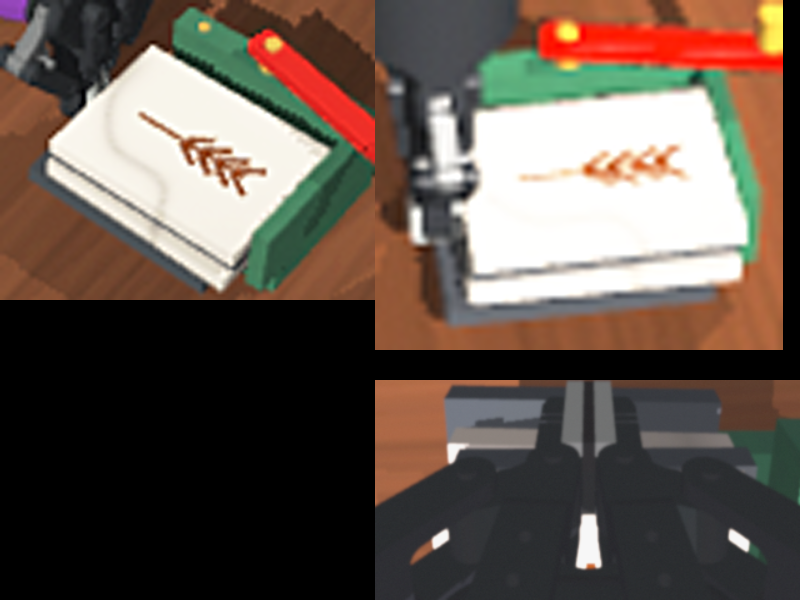

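```bash
python3 - <<'E'
from h import *
m=vision.camera_model("wrist");s=manip.sense();c=np.array([.5588,.0957,-.049]);k,sn=np.cos(c[2]),np.sin(c[2])
print("tcp px",proj(None,[s["tcp_pos"]],m)); tc=s["tcp_pos"]
for z in(5,16,26,36,56):
  for x in(-73,-62): print(z,x,proj(None,T(c,np.array([[x,-66,z],[x,24,z]])/1000),m).round(0).tolist())
print(np.ravel(m["tvec"]), -cv2.Rodrigues(np.array(m["rvec"]))[0].T@np.ravel(m["tvec"]))
im=cv2.imread("pics/m3.png");g=vision.snapshot("wrist")
for col in(215,240,400):print(col,g[296:380:3,col].mean(1).astype(int).tolist())
E
```

```text
tcp px [[318.72432358 294.37439919]]
5 -73 [[220.0, 294.0], [420.0, 294.0]]
5 -62 [[222.0, 316.0], [418.0, 316.0]]
16 -73 [[214.0, 306.0], [426.0, 305.0]]
16 -62 [[216.0, 328.0], [424.0, 328.0]]
26 -73 [[208.0, 317.0], [432.0, 317.0]]
26 -62 [[210.0, 341.0], [430.0, 341.0]]
36 -73 [[201.0, 330.0], [439.0, 329.0]]
36 -62 [[204.0, 355.0], [436.0, 355.0]]
56 -73 [[184.0, 361.0], [456.0, 360.0]]
56 -62 [[187.0, 389.0], [452.0, 388.0]]
[-0.10295359 -0.43475522  0.0398191 ] [0.40638415 0.08241101 0.17104808]
215 [122, 122, 118, 70, 59, 57, 76, 123, 125, 124, 125, 125, 124, 123, 127, 133, 132, 132, 137, 244, 246, 227, 123, 65, 46, 46, 45, 46]
240 [122, 121, 122, 79, 58, 57, 69, 122, 125, 124, 124, 124, 86, 73, 88, 131, 133, 132, 132, 154, 101, 58, 57, 50, 46, 47, 45, 47]
400 [73, 70, 67, 69, 59, 60, 59, 63, 71, 71, 70, 71, 70, 71, 72, 73, 104, 107, 109, 105, 67, 56, 58, 51, 44, 43, 45, 44]
```

```bash
python3 - <<'E'
from h import *
g=vision.snapshot("wrist").astype(int)
for col in(290,302,308,313,318,324,330,336,348):print(col,[tuple(v) if 0 else int(v.mean()) for v in g[256:340:4,col]])
for r in(290,298,304,310,320): print(r,[int(v.mean()) for v in g[r,280:360:4]])
E
```

```text
290 [112, 114, 110, 111, 108, 68, 70, 72, 70, 71, 70, 73, 70, 58, 58, 48, 45, 45, 53, 47, 46]
302 [114, 114, 109, 110, 80, 68, 71, 71, 71, 74, 71, 75, 80, 80, 86, 93, 102, 104, 109, 111, 112]
308 [114, 116, 110, 110, 114, 70, 69, 71, 71, 71, 74, 91, 114, 113, 112, 113, 114, 112, 113, 113, 113]
313 [114, 113, 109, 111, 113, 68, 69, 70, 70, 71, 74, 90, 113, 112, 113, 112, 113, 113, 113, 113, 114]
318 [114, 115, 109, 111, 110, 65, 69, 71, 72, 71, 71, 63, 47, 46, 43, 43, 43, 44, 43, 41, 42]
324 [115, 112, 110, 111, 108, 75, 69, 71, 71, 71, 71, 69, 65, 61, 57, 56, 57, 51, 51, 48, 46]
330 [115, 115, 108, 110, 115, 79, 69, 71, 71, 70, 70, 90, 113, 114, 113, 112, 113, 113, 113, 114, 113]
336 [115, 115, 109, 111, 114, 68, 70, 70, 74, 71, 73, 90, 112, 113, 113, 113, 114, 112, 112, 113, 115]
348 [116, 114, 108, 112, 101, 67, 70, 70, 73, 73, 72, 70, 68, 59, 57, 46, 44, 45, 52, 47, 47]
290 [71, 72, 71, 70, 71, 72, 71, 72, 72, 74, 72, 72, 72, 71, 73, 74, 73, 71, 72, 74]
298 [71, 73, 70, 71, 71, 72, 72, 74, 73, 73, 73, 73, 73, 73, 75, 71, 74, 72, 72, 74]
304 [67, 68, 70, 69, 67, 69, 109, 114, 114, 91, 42, 65, 112, 113, 112, 71, 68, 68, 68, 65]
310 [58, 59, 58, 59, 59, 60, 112, 114, 114, 84, 41, 55, 112, 113, 113, 67, 58, 58, 57, 60]
320 [123, 77, 45, 45, 45, 51, 114, 114, 113, 79, 40, 57, 113, 112, 114, 78, 46, 44, 45, 47]
```

```bash
python3 - <<'E'
from h import *
t=manip.sense()["tcp_pos"]
for dz in(0,.02,.04,.06):
    q=t+[0,0,dz]; a=proj("side",[q])[0]; b=proj("scene",[q])[0]
    print(dz,a.round(1),((a-[295,205])*5.83+[375,0]).round(0),b.round(1),((b-[305,205])*3.75).round(0))
g=vision.snapshot("side")[200:275,280:345,::-1];cv2.imwrite("pics/m4.png",cv2.resize(g,(520,600),interpolation=cv2.INTER_CUBIC))
E
```

```text
0 [304.5 250.4] [431. 265.] [326.5 243.1] [ 81. 143.]
0.02 [304.3 245.2] [429. 234.] [326.7 237. ] [ 81. 120.]
0.04 [304.1 239.8] [428. 203.] [326.9 230.7] [82. 96.]
0.06 [303.9 234.3] [427. 171.] [327.  224.2] [83. 72.]
```

View pics/m4.png

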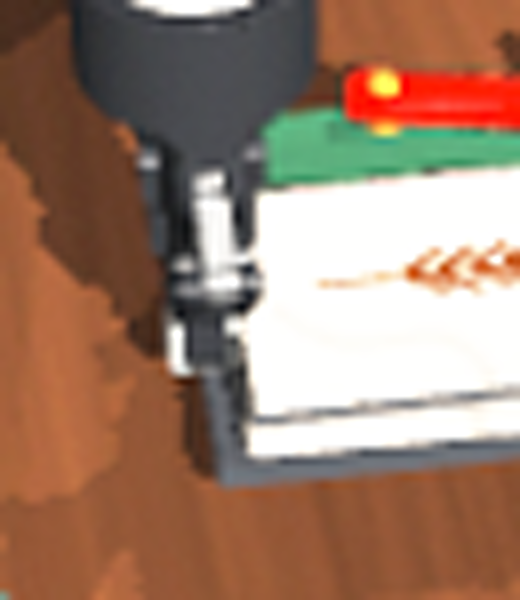

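The fingertip visible at (200,372) in the crop is at about z≈26 mm, roughly 20 mm above the reported TCP, and it rests on board 1. I'll back off and lower carefully while watching the force.

>>> drive_tool(
  deltas=[
    [[10, 0, 0, 0], [25, 0, 0, 0], [35, 0, 0, 0], [35, 0, 0, 0]],
  ],
)

```text
t: 7.93
tcp_pos: [0.4507, 0.0796, 0.005]
tool_rot: [0.026, 1.0, 0.0, -0.002]
force: [-0.6, 0.4, 0.3]
finger_gap: 0.003
gripper_force: 0.0
```

>>> drive_tool(
  deltas=[
    [[0, 0, 1, 0], [0, 0, 2, 0], [0, 0, 3, 0], [0, 0, 4, 0], [0, 0, 4, 0]],
  ],
)

```text
t: 8.35
tcp_pos: [0.4543, 0.0792, 0.0008]
tool_rot: [0.026, 1.0, -0.0, 0.0]
force: [-0.2, -0.5, 0.4]
finger_gap: -0.004
gripper_force: 0.0
```

>>> drive_tool(
  deltas=[
    [[0, 0, 1, 0], [0, 0, 2, 0], [0, 0, 3, 0], [0, 0, 3, 0]],
  ],
)

```text
t: 8.68
tcp_pos: [0.4535, 0.0793, -0.0022]
tool_rot: [0.026, 1.0, 0.0, -0.0]
force: [0.0, 0.7, 0.9]
finger_gap: -0.005
gripper_force: 0.0
```

>>> drive_tool(
  deltas=[
    [[0, 0, 1, 0], [0, 0, 2, 0], [0, 0, 3, 0], [0, 0, 4, 0], [0, 0, 4, 0]],
  ],
)

```text
t: 9.1
tcp_pos: [0.4535, 0.0793, -0.0062]
tool_rot: [0.026, 1.0, 0.0, -0.0]
force: [-0.4, -1.0, 0.8]
finger_gap: -0.002
gripper_force: 0.0
```

>>> drive_tool(
  deltas=[
    [[0, 0, 1, 0], [0, 0, 2, 0], [0, 0, 3, 0], [0, 0, 3, 0]],
  ],
)

```text
t: 9.43
tcp_pos: [0.4535, 0.0793, -0.0092]
tool_rot: [0.026, 1.0, 0.0, -0.0]
force: [0.3, -0.2, -0.2]
finger_gap: 0.0
gripper_force: 0.0
```

>>> drive_tool(
  deltas=[
    [[-5, 0, 1, 0], [-10, 0, 2, 0], [-14, 0, 2, 0], [-16, 0, 2, 0], [-16, 0, 2, 0]],
  ],
)

```text
t: 9.85
tcp_pos: [0.4708, 0.0783, -0.011]
tool_rot: [0.026, 1.0, -0.0, 0.001]
force: [0.2, -1.2, 0.1]
finger_gap: -0.0
gripper_force: 0.0
```

>>> drive_tool(
  deltas=[
    [[-2, 0, 0, 0], [-4, 0, 0, 0], [-6, 0, 0, 0], [-8, 0, 0, 0], [-10, 0, 0, 0]],
  ],
)

```text
t: 10.27
tcp_pos: [0.4738, 0.0784, -0.0114]
tool_rot: [0.026, 1.0, 0.0, -0.006]
force: [-9.5, -0.6, 3.4]
finger_gap: 0.002
gripper_force: 4.4
```

>>> drive_tool(
  deltas=[
    [[-1, 0, 0, 0], [-2, 0, 0, 0], [-3, 0, 0, 0], [-4, 0, 0, 0], [-4, 0, 0, 0]],
  ],
)

```text
t: 10.68
tcp_pos: [0.4767, 0.0783, -0.0115]
tool_rot: [0.026, 1.0, 0.0, -0.007]
force: [-9.4, -0.9, 4.3]
finger_gap: 0.001
gripper_force: 4.2
```

>>> drive_tool(
  deltas=[
    [[-1.5, 0, 0, 0], [-3, 0, 0, 0], [-4.5, 0, 0, 0], [-6, 0, 0, 0], [-6, 0, 0, 0]],
  ],
)

```text
t: 11.1
tcp_pos: [0.4828, 0.078, -0.0116]
tool_rot: [0.026, 1.0, 0.0, -0.007]
force: [-8.3, 0.2, 3.4]
finger_gap: -0.002
gripper_force: 3.7
```

>>> drive_tool(
  deltas=[
    [[-1, 0, 0, 0], [-2, 0, 0, 0], [-3, 0, 0, 0], [-4, 0, 0, 0], [-4, 0, 0, 0]],
  ],
)

```text
t: 11.52
tcp_pos: [0.4826, 0.0782, -0.012]
tool_rot: [0.026, 1.0, 0.0, -0.011]
force: [-13.2, 1.5, 4.6]
finger_gap: -0.0
gripper_force: 3.3
```

>>> drive_tool(
  deltas=[
    [[-1, 0, 0, 0], [-2, 0, 0, 0], [-3, 0, 0, 0], [-4, 0, 0, 0], [-4, 0, 0, 0]],
  ],
)

```text
t: 11.93
tcp_pos: [0.4821, 0.0785, -0.0127]
tool_rot: [0.025, 1.0, 0.001, -0.015]
force: [-18.3, 0.4, 3.5]
finger_gap: 0.001
gripper_force: 0.3
```

```bash
python3 - <<'E'
from h import *
im={n:vision.snapshot(n)[:,:,::-1] for n in("scene","side")}
o=np.zeros((600,800,3),np.uint8)
a=cv2.resize(im["side"][205:265,295:375],(800,600),interpolation=cv2.INTER_CUBIC)
b=cv2.resize(im["scene"][205:285,305:405],(400,320),interpolation=cv2.INTER_CUBIC)
cv2.imwrite("pics/m5.png",np.hstack([np.vstack([cv2.resize(a,(400,300)),np.zeros((20,400,3),np.uint8)]),b]))
s=manip.sense();print(s["tcp_pos"],s["force"])
E
```

```text
[ 0.48213697  0.0784926  -0.01270059] [-17.96671309   0.22975775   3.42900085]
```

View pics/m5.png

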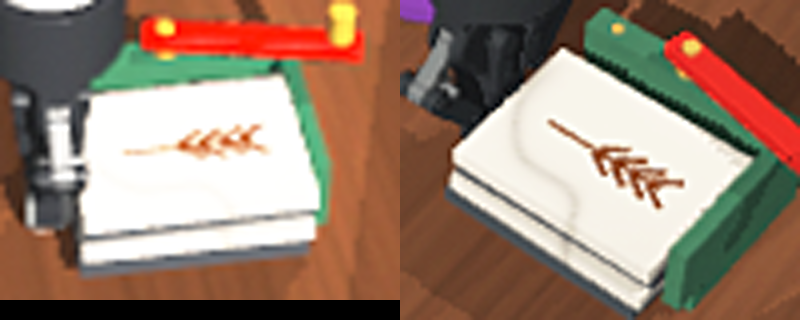

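All four boards are now level along the far fence: the right edges line up in both views, and the force rises with no motion. Next I'll move round to the -y side.

>>> drive_tool(
  deltas=[
    [[10, 0, 0, 0], [25, 0, 0, 0], [45, 0, -10, 0], [55, 0, -50, 0], [55, 0, -90, 0]],
  ],
)

```text
t: 12.45
tcp_pos: [0.4376, 0.0802, 0.0779]
tool_rot: [0.026, 1.0, 0.0, -0.005]
force: [1.1, -0.2, -0.5]
finger_gap: -0.001
gripper_force: 0.0
```

>>> drive_tool(
  deltas=[
    [[0, -15, -25, 0.12], [-10, -40, -50, 0.24], [-30, -70, -60, 0.36], [-60, -95, -60, 0.48], [-90, -110, -60, 0.6]],
  ],
)

```text
t: 12.87
tcp_pos: [0.5289, -0.0374, 0.141]
tool_rot: [0.324, 0.946, -0.0, 0.003]
force: [0.2, -0.5, -0.5]
finger_gap: 0.003
gripper_force: 0.0
```

>>> drive_tool(
  deltas=[
    [[0, 0, 0, 0.12], [0, 0, 0, 0.24], [0, 0, 0, 0.36], [0, 0, 0, 0.48], [0, 0, 0, 0.6]],
  ],
)

```text
t: 13.28
tcp_pos: [0.5275, -0.035, 0.1391]
tool_rot: [0.588, 0.809, 0.0, 0.001]
force: [-0.3, -0.4, -0.5]
finger_gap: 0.001
gripper_force: 0.0
```

>>> drive_tool(
  deltas=[
    [[0, 0, 0, 0.12], [0, 0, 0, 0.24], [0, 0, 0, 0.37], [0, 0, 0, 0.37], [0, 0, 0, 0.37]],
  ],
)

```text
t: 13.7
tcp_pos: [0.5272, -0.0348, 0.1391]
tool_rot: [0.724, 0.69, 0.0, 0.0]
force: [-0.1, -0.4, -0.2]
finger_gap: -0.004
gripper_force: 0.0
```

```bash
cat >> h.py <<'E'
def where():
    s=manip.sense();t=s["tcp_pos"]*1e3-[558.8,95.7,0];k,n=np.cos(-.049),np.sin(-.049);q=s["tool_rot"]
    print("t",s["t"],"caddy",(np.array([k*t[0]+n*t[1],-n*t[0]+k*t[1],t[2]])).round(1),"toolx ang rel caddy",round(2*np.arctan2(q[1],q[0])+.049,3),"q",np.round(s["q"],2))
E
python3 -c "
from h import *
where()"
```

```text
t 13.7 caddy [ -25.2 -131.9  139.1] toolx ang rel caddy 1.572 q [-0.28  0.49  1.74  0.    0.9  -0.23]
```

>>> drive_tool(
  deltas=[
    [[5, 10, 30, 0], [15, 20, 65, 0], [20, 25, 100, 0], [20, 25, 130, 0], [20, 25, 140, 0]],
  ],
)

```text
t: 14.12
tcp_pos: [0.5506, -0.0152, -0.0048]
tool_rot: [0.724, 0.69, -0.002, -0.003]
force: [0.0, 0.3, -0.6]
finger_gap: 0.004
gripper_force: 0.0
```

>>> drive_tool(
  deltas=[
    [[0, 0, 4, 0], [0, 0, 8, 0], [0, 0, 10, 0], [0, 0, 10, 0]],
  ],
)

```text
t: 14.45
tcp_pos: [0.5538, -0.0164, -0.0098]
tool_rot: [0.725, 0.689, 0.001, 0.001]
force: [-0.2, 0.3, 0.4]
finger_gap: -0.0
gripper_force: 0.0
```

>>> drive_tool(
  deltas=[
    [[4, 0, 0, 0], [8, 0, 0, 0], [12, 0, 0, 0], [16, 0, 0, 0], [18, 0, 0, 0]],
  ],
)

```text
t: 14.87
tcp_pos: [0.5538, 0.0028, -0.0106]
tool_rot: [0.725, 0.689, 0.0, 0.0]
force: [-0.2, 0.3, 0.7]
finger_gap: 0.002
gripper_force: 0.0
```

>>> drive_tool(
  deltas=[
    [[2, 0, 0, 0], [4, 0, 0, 0], [6, 0, 0, 0], [8, 0, 0, 0], [10, 0, 0, 0]],
  ],
)

```text
t: 15.28
tcp_pos: [0.5542, 0.0121, -0.0111]
tool_rot: [0.725, 0.689, -0.0, -0.0]
force: [0.1, 0.1, -0.0]
finger_gap: -0.001
gripper_force: 0.0
```

```bash
python3 -c "
from h import *
where()"
```

```text
t 15.2833 caddy [ -0.5 -83.7 -11.1] toolx ang rel caddy 1.569 q [-0.18  0.77  1.75 -0.    0.62 -0.13]
```

Contact should come just ahead. The target TCP is about y = -56 to -59.

>>> drive_tool(
  deltas=[
    [[2, 0, 0, 0], [4, 0, 0, 0], [6, 0, 0, 0], [8, 0, 0, 0], [10, 0, 0, 0]],
  ],
)

```text
t: 15.7
tcp_pos: [0.5546, 0.0211, -0.011]
tool_rot: [0.725, 0.689, -0.001, 0.0]
force: [-1.0, -4.6, 0.8]
finger_gap: -0.003
gripper_force: 2.6
```

>>> drive_tool(
  deltas=[
    [[2, 0, 0, 0], [4, 0, 0, 0], [6, 0, 0, 0], [8, 0, 0, 0], [8, 0, 0, 0]],
  ],
)

```text
t: 16.12
tcp_pos: [0.5549, 0.0294, -0.011]
tool_rot: [0.725, 0.689, -0.001, 0.0]
force: [-0.8, -3.7, 0.5]
finger_gap: -0.003
gripper_force: 2.0
```

>>> drive_tool(
  deltas=[
    [[1.5, 0, 0, 0], [3, 0, 0, 0], [4.5, 0, 0, 0], [6, 0, 0, 0], [7, 0, 0, 0]],
  ],
)

```text
t: 16.53
tcp_pos: [0.5557, 0.0358, -0.011]
tool_rot: [0.725, 0.689, -0.0, 0.001]
force: [-0.9, -7.4, -0.4]
finger_gap: -0.001
gripper_force: 3.1
```

>>> drive_tool(
  deltas=[
    [[1, 0, 0, 0], [2, 0, 0, 0], [3, 0, 0, 0], [4, 0, 0, 0], [4, 0, 0, 0]],
  ],
)

```text
t: 16.95
tcp_pos: [0.5559, 0.037, -0.011]
tool_rot: [0.724, 0.69, -0.002, 0.002]
force: [-1.8, -17.8, -0.6]
finger_gap: -0.001
gripper_force: 3.2
```

Left-fence contact confirmed: 18 N with no motion. One more light +x tap to finish squaring.

>>> drive_tool(
  deltas=[
    [[-10, 0, 0, 0], [-25, 0, 0, 0], [-45, 0, -10, 0], [-55, 0, -50, 0], [-55, 0, -90, 0]],
  ],
)

```text
t: 17.37
tcp_pos: [0.5514, -0.0153, 0.078]
tool_rot: [0.726, 0.688, -0.001, -0.002]
force: [0.3, -1.0, 0.3]
finger_gap: 0.001
gripper_force: 0.0
```

>>> drive_tool(
  deltas=[
    [[0, -25, -25, -0.12], [10, -55, -40, -0.24], [30, -85, -40, -0.36], [60, -110, -40, -0.48], [90, -120, -40, -0.6]],
  ],
)

```text
t: 17.78
tcp_pos: [0.4327, 0.0831, 0.1193]
tool_rot: [0.488, 0.873, -0.001, -0.002]
force: [-0.5, -0.3, -0.3]
finger_gap: -0.002
gripper_force: 0.0
```

>>> drive_tool(
  deltas=[
    [[0, 0, 0, -0.12], [0, 0, 0, -0.24], [0, 0, 0, -0.36], [0, 0, 0, -0.48], [0, 0, 0, -0.6]],
  ],
)

```text
t: 18.2
tcp_pos: [0.4376, 0.0827, 0.1192]
tool_rot: [0.206, 0.978, 0.0, 0.0]
force: [-0.5, 0.1, 0.2]
finger_gap: -0.003
gripper_force: 0.0
```

>>> drive_tool(
  deltas=[
    [[0, 0, 0, -0.12], [0, 0, 0, -0.24], [0, 0, 0, -0.37], [0, 0, 0, -0.37], [0, 0, 0, -0.37]],
  ],
)

```text
t: 18.62
tcp_pos: [0.4376, 0.0823, 0.1191]
tool_rot: [0.027, 1.0, 0.0, 0.0]
force: [-0.5, 0.2, 0.2]
finger_gap: -0.001
gripper_force: 0.0
```

```bash
python3 -c "
from h import *
where()"
```

```text
t 18.6167 caddy [-120.4  -19.3  119.1] toolx ang rel caddy 3.136 q [-0.07  0.44  1.96  0.    0.74 -1.58]
```

>>> drive_tool(
  deltas=[
    [[0, 10, 35, 0], [0, 19, 75, 0], [0, 19, 110, 0], [0, 19, 126, 0], [0, 19, 130, 0]],
  ],
)

```text
t: 19.03
tcp_pos: [0.4368, 0.1012, -0.0137]
tool_rot: [0.027, 1.0, 0.0, -0.003]
force: [-0.2, -0.3, -0.4]
finger_gap: 0.005
gripper_force: 0.0
```

>>> drive_tool(
  deltas=[
    [[-5, 0, 0, 0], [-10, 0, 0, 0], [-18, 0, 0, 0], [-26, 0, 0, 0], [-32, 0, 0, 0]],
  ],
)

```text
t: 19.45
tcp_pos: [0.4736, 0.0991, -0.0096]
tool_rot: [0.026, 1.0, 0.0, 0.002]
force: [0.5, -1.3, -0.3]
finger_gap: 0.002
gripper_force: 0.0
```

>>> drive_tool(
  deltas=[
    [[-2, 0, 0, 0], [-4, 0, 0, 0], [-6, 0, 0, 0], [-8, 0, 0, 0], [-10, 0, 0, 0]],
  ],
)

```text
t: 19.87
tcp_pos: [0.4803, 0.0988, -0.011]
tool_rot: [0.026, 1.0, 0.0, -0.0]
force: [0.3, 0.4, -0.0]
finger_gap: 0.001
gripper_force: 0.0
```

>>> drive_tool(
  deltas=[
    [[-1, 0, 0, 0], [-2, 0, 0, 0], [-3, 0, 0, 0], [-4, 0, 0, 0], [-4, 0, 0, 0]],
  ],
)

```text
t: 20.28
tcp_pos: [0.4843, 0.0987, -0.0111]
tool_rot: [0.026, 1.0, 0.0, -0.0]
force: [-0.7, -0.4, -0.5]
finger_gap: -0.002
gripper_force: 0.1
```

>>> drive_tool(
  deltas=[
    [[-1, 0, 0, 0], [-2, 0, 0, 0], [-3, 0, 0, 0], [-4, 0, 0, 0], [-5, 0, 0, 0]],
  ],
)

```text
t: 20.7
tcp_pos: [0.4843, 0.0986, -0.0114]
tool_rot: [0.026, 1.0, -0.0, -0.005]
force: [-7.6, 0.0, 4.6]
finger_gap: -0.003
gripper_force: 3.7
```

>>> drive_tool(
  deltas=[
    [[-1, 0, 0, 0], [-2, 0, 0, 0], [-3, 0, 0, 0], [-4, 0, 0, 0], [-4, 0, 0, 0]],
  ],
)

```text
t: 21.12
tcp_pos: [0.4839, 0.0987, -0.012]
tool_rot: [0.026, 1.0, 0.0, -0.009]
force: [-12.8, 0.6, 2.6]
finger_gap: 0.002
gripper_force: 1.0
```

```bash
python3 -c "
from h import *
where()"
```

```text
t 21.1167 caddy [-74.9  -0.6 -12. ] toolx ang rel caddy 3.139 q [-0.03  0.74  1.89  0.    0.52 -1.55]
```

>>> drive_tool(
  deltas=[
    [[10, 0, 0, 0], [25, 0, 0, 0], [45, 0, -10, 0], [55, 0, -45, 0], [55, 0, -85, 0]],
  ],
)

```text
t: 21.53
tcp_pos: [0.4341, 0.1011, 0.0728]
tool_rot: [0.026, 1.0, -0.0, -0.004]
force: [1.6, -1.2, -0.6]
finger_gap: -0.002
gripper_force: 0.0
```

>>> drive_tool(
  deltas=[
    [[0, 0, -35, 0.12], [0, 0, -70, 0.24], [-10, -10, -105, 0.36], [-30, -30, -130, 0.48], [-50, -50, -150, 0.6]],
  ],
)

```text
t: 21.95
tcp_pos: [0.4879, 0.0482, 0.2276]
tool_rot: [0.322, 0.947, 0.001, 0.004]
force: [0.6, 0.6, 0.5]
finger_gap: 0.003
gripper_force: 0.0
```

>>> drive_tool(
  deltas=[
    [[0, 0, 0, 0.12], [0, 0, 0, 0.24], [0, 0, 0, 0.36], [0, 0, 0, 0.48], [0, 0, 0, 0.6]],
  ],
)

```text
t: 22.37
tcp_pos: [0.4871, 0.0482, 0.2244]
tool_rot: [0.588, 0.809, 0.001, 0.001]
force: [0.3, -0.8, -0.1]
finger_gap: 0.004
gripper_force: 0.0
```

>>> drive_tool(
  deltas=[
    [[0, 20, 0, 0.12], [0, 45, 0, 0.24], [0, 65, 0, 0.37], [0, 70, 0, 0.37], [0, 70, 0, 0.37]],
  ],
)

```text
t: 22.78
tcp_pos: [0.5542, 0.0706, 0.224]
tool_rot: [0.724, 0.69, 0.001, 0.001]
force: [-0.4, -0.0, -0.2]
finger_gap: 0.002
gripper_force: 0.0
```

```bash
python3 - <<'E'
from h import *
where()
c=np.array([.5588,.0957,-.049])
m=vision.camera_model("wrist");im=vision.snapshot("wrist")[:,:,::-1].copy()
q=proj(None,T(c,[[0,0,.056]]),m)[0].astype(int);print(q)
s=vision.snapshot("side")[:,:,::-1]
for z,col in((56,(255,0,255)),):
  w0=im.copy()
h=90;x0=max(0,min(640-200,q[0]-100));y0=max(0,min(330,q[1]-75))
o=cv2.resize(im[y0:y0+150,x0:x0+200],(800,600),interpolation=cv2.INTER_CUBIC)
p=proj(None,T(c,np.array([[-60,-45,56],[60,-45,56],[60,45,56],[-60,45,56]])/1000),m);print("crop",x0,y0,((p-[x0,y0])*4).round(0).tolist())
sc=vision.snapshot("side")[205:265,295:375,::-1];o[400:,:266]=cv2.resize(sc,(266,200),interpolation=cv2.INTER_CUBIC)
cv2.imwrite("pics/m6.png",o)
np.savez("w6.npz",im=im,**{k:np.array(v) for k,v in m.items()})
k,n=np.cos(c[2]),np.sin(c[2])
for nm,a,b in(("jam",(445,192),(326,180)),("mug",(412,175),(291,188))):
    for cam,uv in(("scene",a),("side",b)):
        d=plane(cam,uv,0)[:2]-c[:2];print(nm,cam,(np.array([k*d[0]+n*d[1],-n*d[0]+k*d[1]])*1000).round(0))
E
```

```text
t 22.7833 caddy [ -3.4 -25.3 224. ] toolx ang rel caddy 1.572 q [-0.07  0.42  1.58 -0.    1.14 -0.03]
[323 179]
crop 223 104 [[124.0, 508.0], [680.0, 509.0], [706.0, 75.0], [102.0, 74.0]]
jam scene [ 43. 282.]
jam side [ 34. 276.]
mug scene [-49. 283.]
mug side [-79. 253.]
```

View pics/m6.png

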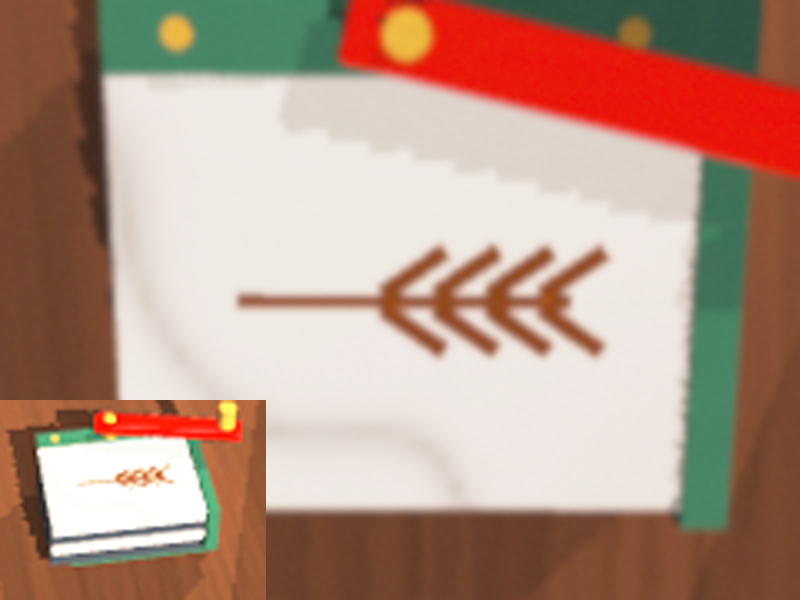

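The wheat board is flush with both fences, and no lower board shows beyond its edges; the side inset shows all four aligned. The keeper is next: its peg is at caddy (92,33). I'll place the shut fingertips behind it, at about (97,63).

>>> drive_tool(
  deltas=[
    [[22, 25, 5, 0], [44, 50, 20, 0], [66, 75, 40, 0], [88, 100, 60, 0], [88, 100, 75, 0]],
  ],
)

```text
t: 23.35
tcp_pos: [0.6604, 0.1562, 0.1475]
tool_rot: [0.724, 0.69, 0.002, 0.001]
force: [0.4, 0.1, 0.3]
finger_gap: -0.0
gripper_force: 0.0
```

>>> drive_tool(
  deltas=[
    [[0, 0, 30, 0], [0, 0, 60, 0], [0, 0, 85, 0], [0, 0, 90, 0], [0, 0, 90, 0]],
  ],
)

```text
t: 23.77
tcp_pos: [0.6543, 0.1527, 0.057]
tool_rot: [0.725, 0.689, -0.002, -0.002]
force: [-0.2, -0.3, 0.2]
finger_gap: 0.005
gripper_force: 0.0
```

```bash
python3 -c "
from h import *
where()
for v in np.arange(.57,1.93,.15):
    a=.35-v; print(round(v,2),[round(float(x)) for x in (94*np.cos(a)-20*np.sin(a),53+94*np.sin(a)+20*np.cos(a))])"
```

```text
t 23.7667 caddy [92.6 61.6 57. ] toolx ang rel caddy 1.569 q [ 0.06  0.77  1.41 -0.    0.96  0.11]
0.57 [96, 52]
0.72 [95, 38]
0.87 [92, 24]
1.02 [86, 10]
1.17 [79, -2]
1.32 [70, -13]
1.47 [59, -23]
1.62 [47, -31]
1.77 [34, -37]
1.92 [20, -41]
```

>>> drive_tool(
  deltas=[
    [[-10, 3, -3, 0], [-17, 2, -3, 0], [-24, 2, -3, 0], [-31, 1, -3, 0], [-38, -1, -3, 0]],
  ],
)

```text
t: 24.18
tcp_pos: [0.6549, 0.1142, 0.0636]
tool_rot: [0.725, 0.689, 0.001, 0.001]
force: [0.4, 0.6, -0.0]
finger_gap: 0.004
gripper_force: 0.3
```

>>> drive_tool(
  deltas=[
    [[-7, -3, 0, 0], [-14, -6, 0, 0], [-20, -9, 0, 0], [-26, -13, 0, 0], [-32, -17, 0, 0]],
  ],
)

```text
t: 24.6
tcp_pos: [0.6344, 0.0839, 0.062]
tool_rot: [0.725, 0.689, -0.0, -0.0]
force: [-0.1, 1.2, 2.4]
finger_gap: 0.002
gripper_force: 1.0
```

```bash
cat >> h.py <<'E'
def keeper():
    # yellow-ish blob near peg circle in scene & side: brightest-brass pixels, z=93 top
    c=np.array([.5588,.0957,-.049])
    for n in("scene","side"):
        im=vision.snapshot(n);h=cv2.cvtColor(im,cv2.COLOR_RGB2HSV)
        r=((h[...,0]<5)|(h[...,0]>175))&(h[...,1]>200)&(h[...,2]>120)
        box=np.zeros_like(r);p=proj(n,T(c,[[0,0,.068]]))[0].astype(int);box[p[1]-45:p[1]+45,p[0]-45:p[0]+60]=1
        v,u=np.nonzero(r&box);k,s=np.cos(c[2]),np.sin(c[2])
        P=np.array([plane(n,q,.073)[:2]-c[:2] for q in np.c_[u,v]])@np.array([[k,-s],[s,k]])-[0,.053]
        d=P.mean(0);print(n,len(u),"val",round(.35-np.arctan2(d[1],d[0]),3))
E
python3 -c "
from h import *
where();keeper()"
```

```text
t 24.6 caddy [76.1 -8.1 62. ] toolx ang rel caddy 1.569 q [-0.04  0.73  1.5   0.    0.91  0.01]
scene 172 val 1.237
side 207 val 1.317
```

>>> drive_tool(
  deltas=[
    [[-4, -5, 0, 0], [-9, -11, 0, 0], [-14, -17, 0, 0], [-19, -23, 0, 0], [-23, -29, 0, 0]],
  ],
)

```text
t: 25.12
tcp_pos: [0.6042, 0.0626, 0.0621]
tool_rot: [0.725, 0.689, 0.0, -0.0]
force: [0.5, 1.9, 2.8]
finger_gap: 0.003
gripper_force: 1.3
```

>>> drive_tool(
  deltas=[
    [[-3, -6, 0, 0], [-6, -12, 0, 0], [-8, -18, 0, 0], [-9, -23, 0, 0], [-10, -27, 0, 0]],
  ],
)

```text
t: 25.53
tcp_pos: [0.5772, 0.054, 0.0621]
tool_rot: [0.725, 0.689, 0.0, 0.0]
force: [0.6, 1.0, 1.5]
finger_gap: -0.0
gripper_force: 1.3
```

```bash
python3 -c "
from h import *
where();keeper()"
```

```text
t 25.5333 caddy [ 20.4 -40.8  62.1] toolx ang rel caddy 1.569 q [-0.1   0.67  1.66 -0.    0.81 -0.05]
scene 56 val 1.819
side 60 val 1.908
```

Near the stop now. Press on gently in -x until the force rises.

>>> drive_tool(
  deltas=[
    [[0, -2, 0, 0], [0, -4, 0, 0], [0, -5, 0, 0], [0, -6, 0, 0]],
  ],
)

```text
t: 25.97
tcp_pos: [0.5721, 0.054, 0.0621]
tool_rot: [0.725, 0.689, 0.0, 0.001]
force: [1.3, -2.4, 2.5]
finger_gap: 0.002
gripper_force: 1.7
```

>>> drive_tool(
  deltas=[
    [[0, -1, 0, 0], [0, -2, 0, 0], [0, -3, 0, 0], [0, -4, 0, 0], [0, -4, 0, 0]],
  ],
)

```text
t: 26.38
tcp_pos: [0.5695, 0.0546, 0.0623]
tool_rot: [0.725, 0.689, 0.001, 0.002]
force: [4.1, 0.3, 0.1]
finger_gap: -0.003
gripper_force: 3.1
```

>>> drive_tool(
  deltas=[
    [[0, -1, 0, 0], [0, -2, 0, 0], [0, -3, 0, 0], [0, -4, 0, 0], [0, -4, 0, 0]],
  ],
)

```text
t: 26.8
tcp_pos: [0.5693, 0.0545, 0.0626]
tool_rot: [0.725, 0.689, 0.004, 0.004]
force: [10.3, -1.5, -3.6]
finger_gap: -0.002
gripper_force: 5.2
```

```bash
python3 -c "
from h import *
where();keeper()"
```

```text
t 26.8 caddy [ 12.5 -40.6  62.6] toolx ang rel caddy 1.568 q [-0.1   0.66  1.69  0.    0.78 -0.05]
scene 63 val 1.92
side 49 val 1.944
```

Firm stop: 10 N with no motion, and the bar reads about 1.92. Retreat along +x, then up.

>>> drive_tool(
  deltas=[
    [[0, 8, 0, 0], [0, 20, 0, 0], [0, 35, -10, 0], [0, 50, -45, 0], [0, 50, -80, 0]],
  ],
)

```text
t: 27.32
tcp_pos: [0.6129, 0.0524, 0.1404]
tool_rot: [0.725, 0.689, -0.002, -0.003]
force: [0.6, -0.4, 0.8]
finger_gap: -0.002
gripper_force: 0.0
```

>>> drive_tool(
  deltas=[
    [[-10, 0, -35, 0], [-30, 0, -70, 0], [-50, 0, -90, 0], [-50, 0, -90, 0], [-50, 0, -90, 0]],
  ],
)

```text
t: 27.73
tcp_pos: [0.6099, 0.0021, 0.2323]
tool_rot: [0.725, 0.688, -0.0, -0.001]
force: [-0.4, 1.3, -0.6]
finger_gap: -0.003
gripper_force: 0.0
```

```bash
python3 - <<'E'
from h import *
where();keeper()
c=np.array([.5588,.0957,-.049]);m=vision.camera_model("wrist");g=vision.snapshot("wrist");k,s=np.cos(c[2]),np.sin(c[2])
cv2.imwrite("pics/final.png",g[:,:,::-1])
h=cv2.cvtColor(g,cv2.COLOR_RGB2HSV)
w=((h[...,1]<40)&(h[...,2]>150)).astype(np.uint8)
n,lab,st,ce=cv2.connectedComponentsWithStats(w)
q=proj(None,T(c,[[.04,0,.056]]),m)[0].astype(int);L=lab[q[1],q[0]];print(q,L,st[L])
for L in [i for i in range(1,n) if st[i][4]>300]:
    bb=cv2.minAreaRect(np.argwhere(lab==L)[:,::-1].astype(np.float32));print(st[L],ce[L].round())
    print([ (np.array([k*d[0]+s*d[1],-s*d[0]+k*d[1]])*1000).round(1).tolist() for d in (plane(None,p,.056,m)[:2]-c[:2] for p in cv2.boxPoints(bb))])
E
```

```text
t 27.7333 caddy [ 55.6 -91.  232.3] toolx ang rel caddy 1.567 q [-0.18  0.48  1.44  0.    1.22 -0.13]
scene 279 val 1.764
side 131 val 1.83
[303  97] 3 [ 262   34   68  121 6354]
[  431    14   209   348 45700] [533. 204.]
[[132.0, 35.4], [287.7, 58.3], [399.1, -205.9], [203.5, -244.6]]
[ 172   34   85  121 8120] [212.  96.]
[[-59.6, 44.7], [-4.2, 49.6], [0.8, -44.0], [-59.8, -50.1]]
[ 262   34   68  121 6354] [301.  90.]
[[9.2, 45.3], [60.1, 45.2], [60.6, -44.3], [5.1, -44.3]]
```

Board 4's edges measure x -60..60, y -45..45, so the stack is still square. I'll check the keeper angle more precisely in the overhead wrist image.

```bash
python3 - <<'E'
from h import *
c=np.array([.5588,.0957,-.049]);m=vision.camera_model("wrist");g=cv2.imread("pics/final.png")
h=cv2.cvtColor(g,cv2.COLOR_BGR2HSV);r=((h[...,0]<4)|(h[...,0]>176))&(h[...,1]>200)&(h[...,2]>180)
n,lab,st,_=cv2.connectedComponentsWithStats(r.astype(np.uint8));L=1+np.argmax(st[1:,4]);print(st[L])
p=np.argwhere(lab==L)[:,::-1];k,s=np.cos(c[2]),np.sin(c[2])
P=np.array([plane(None,q,.073,m)[:2]-c[:2] for q in p])@np.array([[k,-s],[s,k]])*1000
print(P.min(0),P.max(0))
for lo in range(-50,60,20):
    b=P[(P[:,1]>=lo)&(P[:,1]<lo+20)]; print(lo,b[:,0].min().round(1) if len(b) else None,b[:,0].max().round(1) if len(b) else None)
E
```

```text
[ 233    0   45  149 2134]
[ -8.22804547 -37.7397583 ] [19.72272695 64.26001304]
-50 16.7 19.7
-30 2.3 18.5
-10 -0.6 16.1
10 -3.1 13.2
30 -6.7 10.4
50 -8.2 8.4
```

The bar now lies at about 1.79, so it came back about 0.13 rad during my fast retreat. I'll push it again and back away slowly.

>>> drive_tool(
  deltas=[
    [[15, 0, 30, 0], [30, 0, 60, 0], [48, 0, 90, 0], [49, 0, 125, 0], [49, -3, 140, 0]],
  ],
)

```text
t: 28.3
tcp_pos: [0.6059, 0.0541, 0.0857]
tool_rot: [0.724, 0.69, -0.004, -0.004]
force: [-0.1, -0.1, 0.2]
finger_gap: -0.001
gripper_force: 0.0
```

>>> drive_tool(
  deltas=[
    [[0, 0, 12, 0], [0, 0, 24, 0], [0, 0, 29, 0], [0, 0, 29, 0]],
  ],
)

```text
t: 28.63
tcp_pos: [0.61, 0.0516, 0.0618]
tool_rot: [0.725, 0.689, -0.001, -0.001]
force: [0.3, 0.1, 0.7]
finger_gap: -0.0
gripper_force: 0.0
```

>>> drive_tool(
  deltas=[
    [[0, -6, 0, 0], [0, -12, 0, 0], [0, -18, 0, 0], [0, -22, 0, 0], [0, -26, 0, 0]],
  ],
)

```text
t: 29.05
tcp_pos: [0.5841, 0.0528, 0.0638]
tool_rot: [0.725, 0.689, 0.0, 0.0]
force: [0.2, -0.7, 0.3]
finger_gap: 0.0
gripper_force: 0.0
```

```bash
python3 -c "
from h import *
where();keeper()"
```

```text
t 29.05 caddy [ 27.4 -41.7  63.8] toolx ang rel caddy 1.569 q [-0.1   0.67  1.65  0.    0.82 -0.05]
scene 35 val 1.769
side 84 val 1.839
```

>>> drive_tool(
  deltas=[
    [[0, -3, 0, 0], [0, -6, 0, 0], [0, -9, 0, 0], [0, -12, 0, 0], [0, -13, 0, 0]],
  ],
)

```text
t: 29.57
tcp_pos: [0.5711, 0.0534, 0.063]
tool_rot: [0.725, 0.689, -0.0, -0.0]
force: [-0.4, -0.5, -1.2]
finger_gap: -0.004
gripper_force: 0.3
```

>>> drive_tool(
  deltas=[
    [[0, -1.5, 0, 0], [0, -3, 0, 0], [0, -4.5, 0, 0], [0, -6, 0, 0], [0, -6, 0, 0]],
  ],
)

```text
t: 29.98
tcp_pos: [0.5694, 0.0535, 0.0634]
tool_rot: [0.725, 0.689, 0.003, 0.003]
force: [7.2, -0.4, -5.3]
finger_gap: -0.001
gripper_force: 3.4
```

>>> drive_tool(
  deltas=[
    [[0, -1, 0, 0], [0, -2, 0, 0], [0, -3, 0, 0], [0, -3, 0, 0], [0, -3, 0, 0]],
  ],
)

```text
t: 30.4
tcp_pos: [0.5692, 0.0534, 0.0636]
tool_rot: [0.725, 0.689, 0.005, 0.005]
force: [11.5, 0.6, -6.7]
finger_gap: -0.001
gripper_force: 5.2
```

```bash
python3 -c "
from h import *
where();keeper()"
```

```text
t 30.4 caddy [ 12.5 -41.7  63.6] toolx ang rel caddy 1.568 q [-0.1   0.65  1.7   0.    0.78 -0.05]
scene 63 val 1.926
side 48 val 1.944
```

>>> drive_tool(
  deltas=[
    [[0, 2, 0, 0], [0, 4, 0, 0], [0, 6, 0, 0], [0, 8, 0, 0], [0, 9, 0, 0]],
  ],
)

```text
t: 30.92
tcp_pos: [0.5703, 0.0537, 0.0627]
tool_rot: [0.725, 0.689, -0.001, -0.001]
force: [-0.3, -0.0, 0.1]
finger_gap: -0.001
gripper_force: 0.0
```

>>> drive_tool(
  deltas=[
    [[0, 2, 0, 0], [0, 4, 0, 0], [0, 7, 0, 0], [0, 10, 0, 0], [0, 14, 0, 0]],
  ],
)

```text
t: 31.33
tcp_pos: [0.5856, 0.0528, 0.063]
tool_rot: [0.725, 0.689, -0.0, -0.0]
force: [0.3, 0.8, -0.7]
finger_gap: -0.001
gripper_force: 0.0
```

```bash
cat >> h.py <<'E'
def fit(cams=("scene","side","wrist")):
    c=np.array([.5588,.0957,-.049])
    for n in cams:
        m=vision.camera_model(n);im=vision.snapshot(n);h=cv2.cvtColor(im,cv2.COLOR_RGB2HSV)
        r=((h[...,0]<4)|(h[...,0]>176))&(h[...,1]>200)&(h[...,2]>120);best=[]
        for v in np.arange(1.5,2.05,.02):
            a=.35-v;u=np.array([np.cos(a),np.sin(a)]);w=np.array([-u[1],u[0]])
            Q=[[*(np.array([0,.053])+u*l+w*b),z] for l in(-.012,.106) for b in(-.008,.008) for z in(.063,.073)]
            hull=cv2.convexHull(np.float32(proj(n,T(c,Q),m)*16).round().astype(np.int32))
            k=np.zeros(r.shape,np.uint8);cv2.fillConvexPoly(k,hull,1,cv2.LINE_8,4)
            best.append((round((k.astype(bool)&r).sum()/((k.astype(bool)|r)[:300,:430].sum()),3),round(float(v),2)))
        print(n,sorted(best)[-4:])
E
python3 -c "
from h import *
where();fit()"
```

```text
t 31.3333 caddy [ 28.8 -41.6  63. ] toolx ang rel caddy 1.569 q [-0.1   0.67  1.64  0.    0.83 -0.05]
scene [(np.float64(0.081), 1.98), (np.float64(0.082), 1.9), (np.float64(0.083), 1.92), (np.float64(0.083), 1.96)]
side [(np.float64(0.277), 1.9), (np.float64(0.279), 1.92), (np.float64(0.279), 1.96), (np.float64(0.286), 1.94)]
wrist [(np.float64(0.719), 1.88), (np.float64(0.751), 1.94), (np.float64(0.764), 1.9), (np.float64(0.767), 1.92)]
```

Keeper fits 1.92 with the finger clear of it. Now lift straight up and re-check.

>>> drive_tool(
  deltas=[
    [[0, 5, 0, 0], [0, 12, 0, 0], [0, 22, 0, 0], [0, 32, -5, 0], [0, 40, -15, 0]],
  ],
)

```text
t: 31.9
tcp_pos: [0.6259, 0.0506, 0.0771]
tool_rot: [0.725, 0.689, -0.001, -0.001]
force: [-0.0, 0.6, 1.1]
finger_gap: 0.003
gripper_force: 0.0
```

>>> drive_tool(
  deltas=[
    [[0, 0, -25, 0], [0, 0, -60, 0], [-15, 0, -95, 0], [-40, 0, -130, 0], [-60, 0, -150, 0]],
  ],
)

```text
t: 32.32
tcp_pos: [0.6246, -0.01, 0.2322]
tool_rot: [0.724, 0.689, 0.002, 0.003]
force: [0.3, -0.6, -0.1]
finger_gap: -0.004
gripper_force: 0.0
```

>>> drive_tool(
  deltas=[
    [[0, 0, 0, 0], [0, 0, 0, 0], [0, 0, 0, 0]],
  ],
)

```text
t: 32.57
tcp_pos: [0.6219, -0.0089, 0.2272]
tool_rot: [0.725, 0.689, -0.0, -0.001]
force: [0.8, -0.8, -0.3]
finger_gap: -0.005
gripper_force: 0.0
```

```bash
python3 -c "
from h import *
where();fit()"
```

```text
t 32.5667 caddy [  68.1 -101.3  227.2] toolx ang rel caddy 1.568 q [-0.19  0.5   1.42  0.    1.22 -0.14]
scene [(np.float64(0.549), 1.96), (np.float64(0.553), 1.92), (np.float64(0.554), 1.98), (np.float64(0.563), 1.9)]
side [(np.float64(0.365), 1.9), (np.float64(0.368), 1.92), (np.float64(0.37), 1.96), (np.float64(0.378), 1.94)]
wrist [(np.float64(0.654), 1.88), (np.float64(0.68), 1.94), (np.float64(0.686), 1.9), (np.float64(0.686), 1.92)]
```

All three cameras now fit 1.92. One last check of the board edges, then I hand in.

```bash
python3 - <<'E'
from h import *
c=np.array([.5588,.0957,-.049]);m=vision.camera_model("wrist");g=vision.snapshot("wrist");k,s=np.cos(c[2]),np.sin(c[2])
h=cv2.cvtColor(g,cv2.COLOR_RGB2HSV);w=((h[...,1]<40)&(h[...,2]>150))
v,u=np.nonzero(w)
P=np.array([plane(None,q,.056,m)[:2]-c[:2] for q in np.c_[u,v]])@np.array([[k,-s],[s,k]])*1000
P=P[(abs(P[:,0])<75)&(abs(P[:,1])<65)]
ok=True
for y in(-35,0,35):
    b=P[abs(P[:,1]-y)<3,0];print(y,b.min().round(1),b.max().round(1));ok&=abs(b.min()+60)<3 and abs(b.max()-60)<3
for x in(-50,-25,30,50):
    b=P[abs(P[:,0]-x)<3,1];print(x,b.min().round(1),b.max().round(1));ok&=abs(b.min()+45)<3 and abs(b.max()-45)<3
print(ok, manip.sign_off() if ok else "not signed")
E
```

```text
-35 -59.8 59.6
0 -59.6 59.9
35 -59.6 60.1
-50 -44.6 45.1
-25 -44.6 45.0
30 -44.6 45.0
50 -44.5 45.0
the job is handed in; nothing more can be done
True None
```

The four boards are squared against both fences, the keeper bar is swung to its stop (measured 1.92 rad), and the job was handed in at about 33 s, with the loaf, jam jar and mug left alone.

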